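# Brace the swivelling tee and tighten its test plug

## Task

Tighten the steel wing nut of the test plug on top of the black pipe tee, clockwise, until it comes up against its firm stop. The tee swivels freely in its socket, so first push the upright steel stop pin along its slot, round the bend, fully home to the slot's end beside the tee, and leave it there so that the tee's side branch swings up against it and is held while you turn. Leave the loose things lying around undisturbed, and let go of everything at the end.

Things in the scene. Friction and masses are not known exactly. Their poses are not given: they have to be found in the camera images.
- slot_end (a point): Slot end nearest the tee, on the fixed wooden board (245 x 300 x 12 mm): point on the slot's centre line where the pin's axis stands when fully home, 33 mm above the table (top of the slot plates). Axes are the board's, z up. In them the 30 mm wide slot's centre line runs from (-140, 80) mm along +x to (-40, 80), round a quarter bend to (0, 40), then along -y to its end (0, 0).
- bend_centre (a point): Centre of the slot's quarter bend, at (-40, 40) mm in slot_end's axes, 33 mm above the table; axes as slot_end. The slot's centre line runs round it at 40 mm radius.
- socket_axis (a point): On the board, on the vertical swivel axis of the tee, 38 mm above the table; at (-36, -100) mm in slot_end's axes; axes as slot_end.
- stop_mid (a point): Stop pin: upright round steel pin 24 mm in diameter on a slippery white nylon disc foot, 68 x 12 mm; 103 mm tall in all, about 350 g; point on its axis half-way up, 63.5 mm above the table. Pin top 115 mm, steel from 36 mm up. The foot slides on the board under the slot plates (6 mm thick), which keep it in; 3 mm play each side, binds if tipped hard. Starts in the slot's first straight leg.
- wing_mid (a point): Centre of the wing nut's grip, on the swivel axis, 132 mm above the table: an upright steel bar 80 mm long (this point's x), 16 mm thick (y), 32 mm high (z), from 116 to 148 mm above the table. A 58 mm steel disc below it caps the tee at 110 mm. Grip it across its thickness from above.
- wing (a joint): Turn of the wing nut relative to the tee, rad: grows clockwise seen from above; 2.6 is the firm stop (tight); starts between 0.2 and 0.9. It drags at about 0.28 N m all the way, far more than the tee in its socket, so while nothing holds the branch the tee just turns with the nut and this value does not change.
- tee (a joint): Bearing of the tee's side branch about the swivel axis, rad: 0 along the board's +x, growing anticlockwise from above, no limit, almost no friction (0.012 N m). Starts 2.3 to 3.3; turning clockwise it meets the homed pin at about 1.6. Black plastic: upright body 68 mm in diameter, top at 104 mm; level branch 40 mm in diameter (end collar 48), axis 60 mm above the table.
- branch_tip (a point): Centre of the open end of the tee's side branch, 142 mm out from the swivel axis and 60 mm above the table; its x points outward along the branch.
- driver: Bystander: a loose screwdriver, 200 mm long, lying on the table along its x; origin at its middle underneath.
- coupling: Bystander: a loose black pipe coupling standing on end, 68 mm in diameter, 60 mm high; origin at the centre of its underside.
- tray: Bystander: a loose grey open parts tray, 150 x 110 x 45 mm; origin at the centre of its underside.
Not all that is in view belongs to the job. What is shaped like the part that bears stop_mid but green or yellow is not meant.

How it is judged (in metres and radians):
On the way, in this order (a step that is already met when the one before it is completed fails the run):
1. the stop pin is fully home at the slot's end (horizontal distance between stop_mid and slot_end below 0.012 m), for 0.2 s.
2. the wing nut is up against its firm stop (value of joint wing above 2.45 rad), for 0.2 s.
At the end, for the whole second after the job is handed in: The wing nut is turned to within 0.15 rad of its firm stop, the stop pin stands upright within 15 mm of the slot's end, and the tee is at rest (value of joint wing above 2.45 rad and horizontal distance between stop_mid and slot_end below 0.015 m and angle between stop_mid's own z axis and vertical below 0.15 rad and velocity of joint tee between -0.2 and 0.2 rad/s); the robot touches nothing.
It fails at once if a bystander is moved more than 30 mm (distance of any of driver, coupling, tray from where it was at the start of the episode above 0.03 m).
It also fails if it takes over 72 s, if anything falls off the work surface, if the arm or the gripper's body presses on something with over 40 N, if the wrist force passes 120 N, or if a joint passes its speed limit or range.

## Robot

A 6-joint arm with a two-finger parallel gripper is mounted at the origin on the work surface. World frame = base frame: x ahead of the robot, y to its left, z up, the work surface at z = 0. Lengths are in m, angles in degrees, forces in N, time in s.
With the tool pointing down it reaches from about 0.375 to 0.9 m from the base axis. Payload 3.1 kg.
Tool frame: the origin (TCP) lies midway between the tips of the shut fingers; the grasp point (between the pads) lies 19 mm behind it; z points along the fingers, y is the direction in which the jaws open and shut (so a half turn about z gives the same grasp; the last joint's range is limited). The gripper opens to 87 mm and grips with 3 to 60 N. Pads are 19 mm wide; open, the fingers measure 117 mm over their backs; the gripper's body (75 mm by 190 mm) begins 51 mm behind the grasp point.
Start: joints at [-75.373, 30.224, 82.088, -0, 67.689, -10.227], TCP at [0.263, -0.567, 0.223] pointing down, gripper open.
Joint ranges: [-176.69, 176.69], [-43.24, 126.21], [12.49, 139.97], [-82, 262], [0, 151.66], [-163.58, 163.58]. Speed limits (degrees/s): [159.86, 159.86, 180, 180, 180, 180].

## Interface

Orientations are given as a 3x3 rotation matrix whose columns are the frame's x, y, z axes.
In Python, from rig import bot gives the robot as it stands.
- The arm moves only by the tool carry_out, never from a script. Its arguments are lists of equal length, an entry for each row: "grip": the gripper's target within -1 to 1 (fully open at 1, half-way at 0, shut at -1); "slide": the shift along the tool's x, y, z in mm, a list of three; "twist": the turn, a rotation vector about the tool's x, y, z in rad, a list of three. In form: {"grip": [grip, ...], "slide": [[dx, dy, dz], ...], "twist": [[wx, wy, wz], ...]}. A call has 1 to 12 rows; each row shifts and turns the pose as measured when the row begins, along the tool's axes as they then stand; what a row does not reach is not made up. A row lasts 1/10 s, in which the tool goes at most 50 mm and 8.59 degrees, less where a joint would pass 70% of its speed; a pose out of reach is approached as far as the arm can. A call is refused whole if a number of a shift passes 50 or a number of a turn 0.15, either way. A call with a gripper value outside its range is refused whole. The fingers move at their own pace and stop on an object; the grip force is fixed at half the most. Time passes only in rows, so rows that do not move let the fingers close. It gives the time, the measured TCP pose, the force and the opening at its end, in the units of the state.
- bot.read_state(): the state, without advancing time (a new reading comes with each control period).
- bot.capture(name): name is "scene" or "top" or "wrist"; returns a dict with "color" (400x640x3 uint8, red, green, blue), "depth" (400x640 float32, m along the optical axis (not along the pixel's ray), 0 where there is no reading), "fx", "fy", "cx", "cy" (pixels), "position" and "rotation" of the camera in the world; the wrist camera has in their place "T_tool_cam" (4x4, takes a point from camera to tool coordinates, whose origin is the TCP and whose axes are the flange's). Camera axes: x right, y up, looking along -z (the intrinsics and any distortion apply to the point x, -y, -z); pixel columns grow to the right and rows downward; lengths in m; the calibration is good to about 2 mm. A picture is of the moment at which its call begins: read the wrist's pose just before it.
- bot.hand_in(): hands the job in, once; it reports no verdict.
The state is a dict: "time_s": time; "joint_positions": joint angles; "qvel": joint speeds; "tau": joint torques, N m; "position": TCP position; "tcp_rot": TCP orientation; "force": force on the tool from outside, world axes, zero at the start; "moment": the same for the moment, N m; "opening": opening from 0.0 (shut) to 1.0 (fully open).
Only numpy, scipy, OpenCV 4.12 (cv2) and the standard library are available. Lean on these libraries where they do the work, as an engineer would, in place of code of your own. Each camera call takes 0.05 s, during which the arm holds its last target.

## Working session

There is one attempt and no reset: what is moved stays moved. The work goes in short steps, Python scripts to look and compute and a tool call to move; the robot and the scene stay as the last step left them, time stands still between calls to the robot, and variables do not carry over. Pictures are saved under pics/ and viewed, and the job is handed in when it is done.

Besides the shell and the picture viewer there is one more tool, called by a JSON object that holds its "name" and its "arguments". carry_out: Moves the arm, as the interface text tells. Its arguments: {"type":"object","properties":{"grip":{"type":"array"},"slide":{"type":"array"},"twist":{"type":"array"}},"required":["grip","slide","twist"]}

```bash
mkdir -p pics; ls
python3 - <<'E'
from rig import bot
import cv2,numpy as np
s=bot.read_state();print(s)
for n in ("scene","top"):
    c=bot.capture(n);np.savez(f"{n}0.npz",**c)
    cv2.imwrite(f"pics/{n}0.png",c["color"][:,:,::-1]);print(n,c["fx"],c["fy"],c["cx"],c["cy"],c["position"],c["rotation"],[k for k in c])
E
```

```text
pics
{'time_s': 0.0, 'joint_positions': array([-7.53706633e+01,  3.02795960e+01,  8.21581635e+01,  7.06708121e-04,
        6.76889065e+01, -1.02270127e+01]), 'qvel': array([ 0.09746058,  0.01074852,  0.0078729 ,  0.03152571,  0.00526054,
       -0.00611283]), 'tau': array([ 5.79935477e-04, -4.40040672e+01, -1.76590240e+01,  6.31381175e-02,
        5.81319490e-02, -1.66648579e-04]), 'position': array([ 0.262556  , -0.56635144,  0.22155502]), 'tcp_rot': array([[ 9.07366600e-01,  4.20339807e-01, -5.47313433e-04],
       [ 4.20339969e-01, -9.07364162e-01,  2.14194724e-03],
       [ 4.03733095e-04, -2.17358910e-03, -9.99997556e-01]]), 'force': array([ 0.2194407 ,  0.26199509, -0.28481982]), 'moment': array([0.00321423, 0.02713074, 0.00300742]), 'opening': 0.9991709587762848}
scene 508.48906546174624 508.48906546174624 315.58965734594807 193.5758188670824 [ 1.33278202 -0.10437025  1.13578509] [[ 0.11321502 -0.78444238  0.60978071]
 [ 0.99349649  0.0818875  -0.07911483]
 [ 0.0121276   0.61477198  0.78861165]] ['color', 'depth', 'fx', 'fy', 'cx', 'cy', 'position', 'rotation']
top 449.4652302935388 449.4652302935388 323.8904995612279 199.74715301933813 [ 0.46398024 -0.0238313   1.4193418 ] [[-0.02582325  0.99726331 -0.06927516]
 [-0.99957149 -0.02671426 -0.0119663 ]
 [-0.01378418  0.06893646  0.99752582]] ['color', 'depth', 'fx', 'fy', 'cx', 'cy', 'position', 'rotation']
```

View pics/scene0.png

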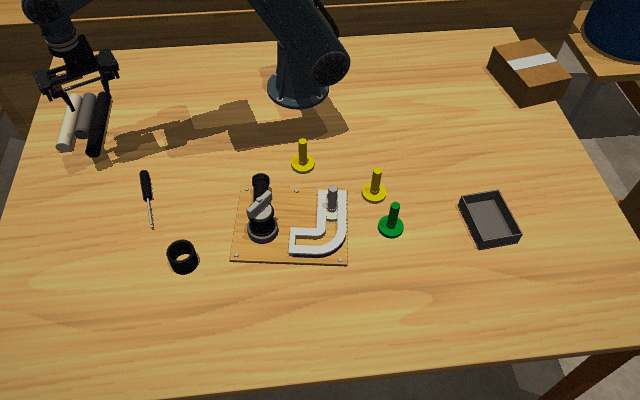

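View pics/top0.png

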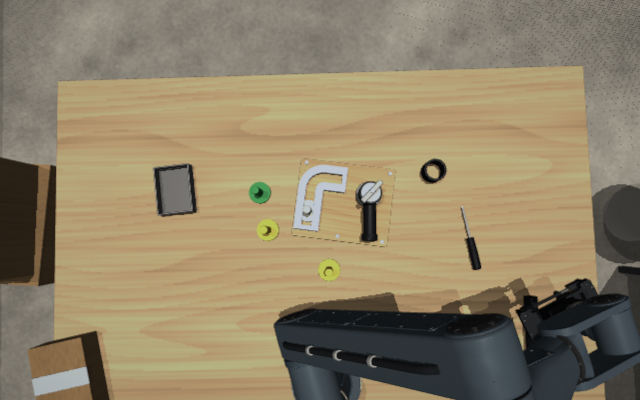

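```bash
cat > h.py <<'E'
import numpy as np,cv2
def cloud(c,T=None):
    d=c["depth"];h,w=d.shape;u,v=np.meshgrid(np.arange(w),np.arange(h))
    P=np.stack([(u-c["cx"])/c["fx"]*d,-(v-c["cy"])/c["fy"]*d,-d],-1)
    R,p=(c["rotation"],c["position"]) if T is None else (T[:3,:3],T[:3,3])
    return P@np.array(R).T+np.array(p)
def proj(c,X,R=None,p=None):
    R=c["rotation"] if R is None else R;p=c["position"] if p is None else p
    q=(np.atleast_2d(X)-p)@R
    return np.stack([c["cx"]+c["fx"]*q[:,0]/-q[:,2],c["cy"]-c["fy"]*q[:,1]/-q[:,2]],-1)
E
python3 - <<'E'
from h import *
c=dict(np.load("top0.npz"));P=cloud(c)
z=P[...,2]
print("table z",np.median(z[200:210,80:140]))
for n,(u,v) in dict(slotend=(340,180),pin=(307,210),wing=(371,190),tip=(370,236),board=(345,215)).items():
    print(n,P[v-1:v+2,u-1:u+2].reshape(-1,3)[[0,4,8]].round(4).tolist())
im=cv2.resize(c["color"][140:290,230:400],None,fx=4.5,fy=4,interpolation=cv2.INTER_CUBIC)
cv2.imwrite("pics/topcrop.png",im[:,:,::-1])
s=dict(np.load("scene0.npz"))
im=cv2.resize(s["color"][120:280,220:420],None,fx=3.75,fy=3.75,interpolation=cv2.INTER_CUBIC)
cv2.imwrite("pics/scenecrop.png",im[:,:,::-1])
E
```

```text
table z 0.0009224256540787401
slotend [[0.626, -0.0562, 0.0109], [0.6225, -0.0592, 0.0129], [0.6162, -0.0615, 0.0403]]
pin [[0.529, 0.0445, 0.1156], [0.5259, 0.0416, 0.1167], [0.523, 0.0388, 0.1161]]
wing [[0.5782, -0.139, 0.1601], [0.5758, -0.1423, 0.1543], [0.5731, -0.1451, 0.1528]]
tip [[0.4486, -0.1385, 0.0842], [0.4456, -0.1417, 0.0808], [0.4426, -0.1439, 0.0872]]
board [[0.5153, -0.0687, 0.0137], [0.5119, -0.0716, 0.0172], [0.5089, -0.0748, 0.012]]
```

View pics/topcrop.png

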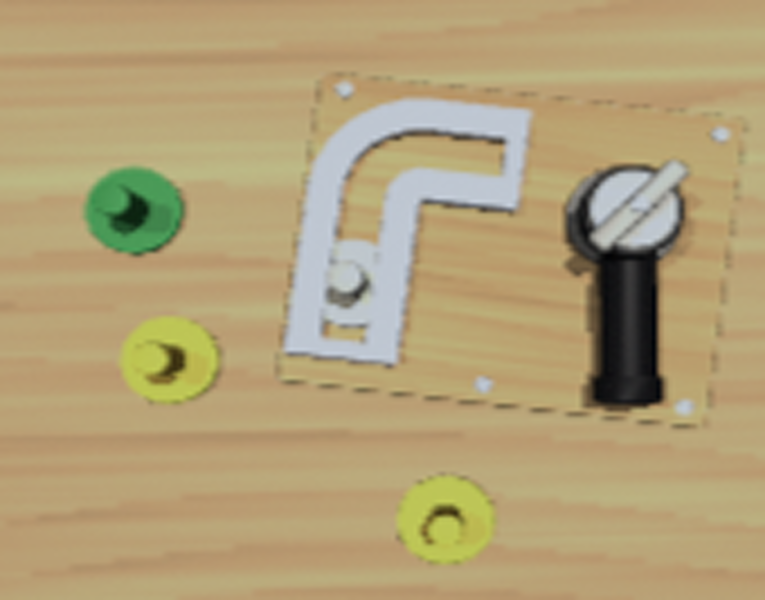

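View pics/scenecrop.png

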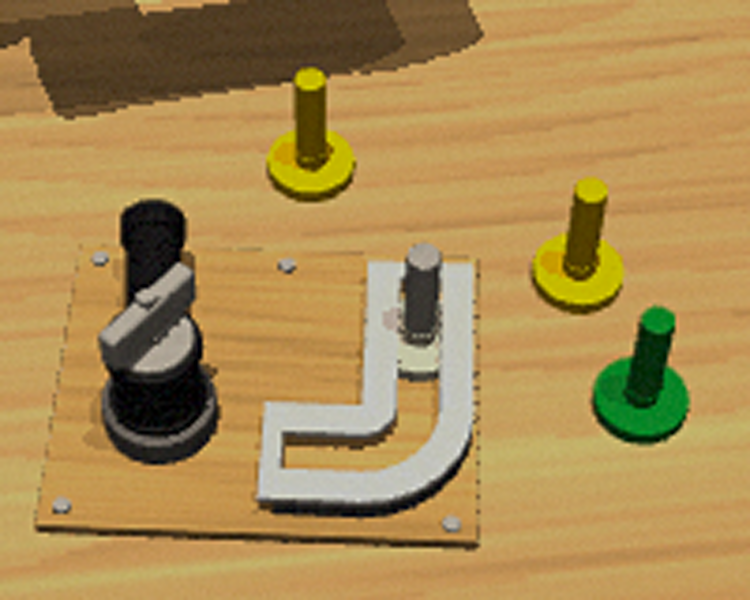

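```bash
cat >> h.py <<'E'
def ortho(c,z,x0,x1,y0,y1,s=500,R=None,p=None):
    # image right=-y, up=+x ; s px per m
    W=int((y1-y0)*s);H=int((x1-x0)*s);u,v=np.meshgrid(np.arange(W),np.arange(H))
    X=np.stack([x1-v/s,y1-u/s,np.full(u.shape,z)],-1).reshape(-1,3)
    q=proj(c,X,R,p).astype(np.float32).reshape(H,W,2)
    return cv2.remap(c["color"],q[...,0],q[...,1],cv2.INTER_CUBIC)
E
python3 - <<'E'
from h import *
c=dict(np.load("top0.npz"))
o=ortho(c,0.033,0.42,0.72,-0.22,0.10,1850)
for i in range(0,30,2):
  pass
for k in range(8):
    x=0.70-0.04*k;v=int((0.72-x)*1850);cv2.line(o,(0,v),(o.shape[1],v),(255,0,0),1);cv2.putText(o,f"{x:.2f}",(0,v),0,.4,(0,0,255))
    y=0.08-0.04*k;u=int((0.10-y)*1850);cv2.line(o,(u,0),(u,o.shape[0]),(255,0,0),1);cv2.putText(o,f"{y:.2f}",(u,10),0,.4,(0,0,255))
cv2.imwrite("pics/ortho.png",o[:,:,::-1]);print(o.shape)
E
```

```text
(555, 592, 3)
```

View pics/ortho.png

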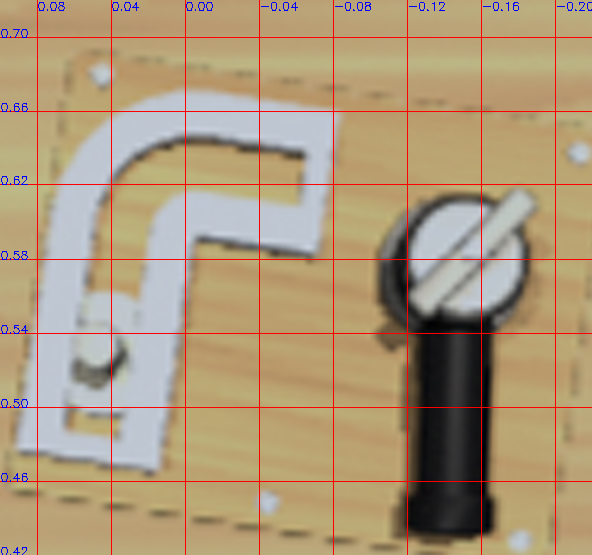

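```bash
cat > fit.py <<'E'
from h import *
from scipy.optimize import minimize
def bd(p,X,Y):
    x,y,t=p[:3];dx=X-x;dy=Y-y
    return np.cos(t)*dx+np.sin(t)*dy,-np.sin(t)*dx+np.cos(t)*dy
def model(p,X,Y):
    a,b=bd(p,X,Y);w,e1,e2,f1,f2=p[3:8]
    # strip coords: lateral distance & along
    r=np.hypot(a+40e-3,b-40e-3)
    lat=np.where((a<-.04),np.abs(b-.08),np.where(b<.04,np.abs(a),np.abs(r-.04)))
    leg=np.where((a<-.04)&(b<.04),1,0)
    lat=np.where(leg,np.minimum(np.abs(b-.08),np.abs(a)),lat)
    sg=lambda d:1/(1+np.exp(-d/0.0012))
    def band(h,s,e): return sg(h-lat)*sg(a+.14+s)*sg(b+e)
    return band(w,f2,e2)-band(.015,f1,e1)
if __name__=="__main__":
    c=dict(np.load("top0.npz"));s=1000
    o=ortho(c,0.033,.44,.70,-.10,.115,s).astype(np.float32)
    hsv=cv2.cvtColor(o.clip(0,255).astype(np.uint8),cv2.COLOR_RGB2HSV)
    m=np.clip((90-hsv[...,1].astype(float))/50,0,1)*np.clip((hsv[...,2].astype(float)-110)/60,0,1)
    H,W=m.shape;u,v=np.meshgrid(np.arange(W),np.arange(H));X=.70-v/s;Y=.115-u/s
    wt=np.ones_like(m);wt[np.hypot(X-.525,Y-.045)<.035]=0
    f=lambda p:np.mean(wt*(model(p,X,Y)-m)**2)
    best=None
    for t in (-.12,-.08):
      for e in (.015,.025):
        r=minimize(f,[.62,-.05,t,.039,e,e+.017,.015,.032],method="Nelder-Mead",options=dict(maxiter=4000,maxfev=4000,xatol=1e-5,fatol=1e-8,initial_simplex=None))
        r=minimize(f,r.x,method="Nelder-Mead",options=dict(maxiter=4000,maxfev=4000,xatol=1e-5,fatol=1e-8))
        print(r.fun,r.x.round(4))
        if best is None or r.fun<best.fun: best=r
    p=best.x;np.save("p.npy",p)
    R=np.array([[np.cos(p[2]),-np.sin(p[2])],[np.sin(p[2]),np.cos(p[2])]])
    print("socket",p[:2]+R@[-.036,-.1],"bendc",p[:2]+R@[-.04,.04])
    cv2.imwrite("pics/fit.png",np.hstack([m*255,model(p,X,Y)*255,np.abs(m-model(p,X,Y))*255]))
    # cap disc at 110mm: bright, from ortho
    for z in (.110,):
        q=ortho(c,z,.50,.64,-.21,-.08,2000);cv2.imwrite("pics/cap.png",q[:,:,::-1])
E
python3 fit.py
```

```text
0.013906074015724926 [ 0.6259 -0.0512 -0.1509  0.0402  0.0115  0.0282  0.013   0.0294]
0.013906074053223673 [ 0.6259 -0.0512 -0.1509  0.0402  0.0115  0.0282  0.013   0.0294]
0.013912622878914744 [ 0.6259 -0.0511 -0.1502  0.0402  0.0117  0.0282  0.013   0.0293]
0.013906073922931176 [ 0.6259 -0.0512 -0.1509  0.0402  0.0115  0.0282  0.013   0.0294]
socket [ 0.57528215 -0.14466617] bendc [ 0.59236952 -0.0056553 ][ WARN:0@61.834] global loadsave.cpp:1063 imwrite_ Unsupported depth image for selected encoder is fallbacked to CV_8U.
```

View pics/fit.png

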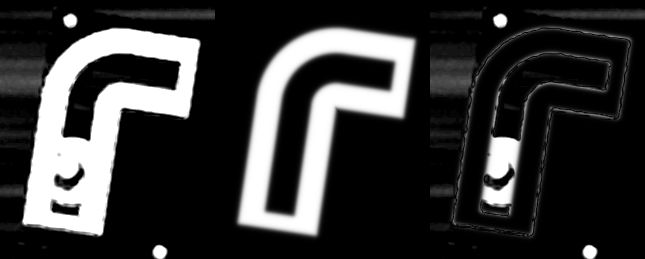

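View pics/cap.png

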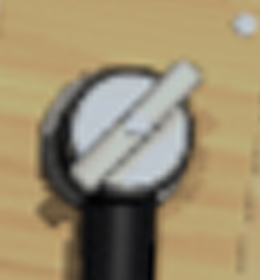

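```bash
cat >> h.py <<'E'
P0=np.load("p.npy")
import os
def b2w(a,b):
    t=P0[2];return np.array([P0[0]+np.cos(t)*a-np.sin(t)*b,P0[1]+np.sin(t)*a+np.cos(t)*b])
def w2b(x,y):
    t=P0[2];d=np.array([x-P0[0],y-P0[1]]);return np.array([np.cos(t)*d[0]+np.sin(t)*d[1],-np.sin(t)*d[0]+np.cos(t)*d[1]])
def go(s,tgt,yang=None):
    "mm in tool axes to tgt, and rotvec to point down with tool y at world angle yang(deg)"
    R=s["tcp_rot"];d=R.T@(np.array(tgt)-s["position"])*1000
    print("t",round(s["time_s"],2),"pos",s["position"].round(4),"yang",round(float(np.degrees(np.arctan2(R[1,1],R[0,1]))),2),"slide",d.round(1),"F",s["force"].round(1),"M",s["moment"].round(2),"open",round(s["opening"],3),"j6",s["joint_positions"][5].round(1))
    if yang is not None:
        a=np.radians(yang);y=np.array([np.cos(a),np.sin(a),0]);z=np.array([0,0,-1.]);G=np.stack([np.cross(y,z),y,z],1)
        from scipy.spatial.transform import Rotation as Q
        print("twist",Q.from_matrix(R.T@G).as_rotvec().round(3))
E
python3 - <<'E'
from h import *
c=dict(np.load("top0.npz"));s=dict(np.load("scene0.npz"))
for k,cc in (("top",c),("scene",s)):
    P=cloud(cc).reshape(-1,3);m=(np.abs(P[:,2]-.116)<.006)&(np.hypot(P[:,0]-.526,P[:,1]-.042)<.03);q=P[m]
    print(k,m.sum(),(q.min(0)+q.max(0))/2,q.mean(0),"board",w2b(*q.mean(0)[:2]))
    m=(P[:,2]>.135)&(P[:,2]<.165)&(np.hypot(P[:,0]-.5753,P[:,1]+.1447)<.06);q=P[m];C=np.cov(q[:,:2].T);w,V=np.linalg.eigh(C)
    print(" wing",m.sum(),q.mean(0),np.degrees(np.arctan2(*V[::-1,1])),"socket",b2w(-.036,-.1))
    m=(P[:,2]>.06)&(P[:,2]<.1)&(np.hypot(P[:,0]-.5753,P[:,1]+.1447)<.16)&(np.hypot(P[:,0]-.5753,P[:,1]+.1447)>.05)&(P[:,1]<-.08)
    q=P[m];print(" branch",m.sum(),q.mean(0),np.degrees(np.arctan2(q[:,1].mean()+.1447,q[:,0].mean()-.5753)))
E
python3 - <<'E'
from h import *
from rig import bot
go(bot.read_state(),[.526,.042,.22],-8.6)
E
```

```text
top 53 [0.5305389  0.04587175 0.11565858] [0.53001876 0.04535075 0.11607332] board [-0.10930867  0.08105537]
 wing 156 [ 0.57452353 -0.14313431  0.14807352] 135.02106872653533 socket [ 0.57528215 -0.14466617]
 branch 430 [ 0.47782454 -0.13984832  0.07694473] 177.150546254793
scene 63 [0.5318908  0.04311672 0.11521312] [0.53263616 0.04283915 0.11602468] board [-0.1063435   0.07896569]
 wing 258 [ 0.58045965 -0.1461033   0.14724404] 134.53148865518762 socket [ 0.57528215 -0.14466617]
 branch 335 [ 0.46774412 -0.14354137  0.07860025] 179.382814141304
t 0.1 pos [ 0.2626 -0.5665  0.2217] yang -65.15 slide [ 494.8 -441.4    2.7] F [0.6 0.2 0.5] M [ 0.07 -0.    0.02] open 1.0 j6 -10.2
twist [-0.002 -0.001 -0.987]
```

{"name": "carry_out", "arguments": {"grip": [1, 1, 1, 1, 1, 1, 1], "slide": [[0, 0, 0], [0, 0, 0], [0, 0, 0], [0, 0, 0], [0, 0, 0], [0, 0, 0], [0, 0, 0]], "twist": [[0, 0, -0.142], [0, 0, -0.142], [0, 0, -0.142], [0, 0, -0.142], [0, 0, -0.142], [0, 0, -0.142], [0, 0, -0.142]]}}

```text
time_s: 0.8
position: [0.2618, -0.5634, 0.2174]
tcp_rot: [[0.103, 0.995, -0.003], [0.995, -0.103, 0.011], [0.011, -0.004, -1.0]]
force: [0.3, 0.4, -0.8]
opening: 1.0
```

Run:
```python
from h import *
from rig import bot
go(bot.read_state(),[.531,.044,.22],-8.6)
```

```text
t 0.8 pos [ 0.2618 -0.5634  0.2174] yang -5.91 slide [631.9 205.2   3.3] F [ 0.3  0.4 -0.8] M [ 0.03 -0.06 -0.03] open 1.0 j6 -69.5
twist [-0.004 -0.011  0.047]
```

{"name": "carry_out", "arguments": {"grip": [1, 1, 1, 1, 1, 1, 1, 1, 1, 1, 1, 1], "slide": [[46, 15, 0], [46, 15, 0], [46, 15, 0], [46, 15, 0], [46, 15, 0], [46, 15, 0], [46, 15, 0], [46, 15, 0], [46, 15, 0], [46, 15, 0], [46, 15, 0], [46, 15, 0]], "twist": [[0, 0, 0.01], [0, 0, 0.01], [0, 0, 0.01], [0, 0, 0.01], [0, 0, 0], [0, 0, 0], [0, 0, 0], [0, 0, 0], [0, 0, 0], [0, 0, 0], [0, 0, 0], [0, 0, 0]]}}

```text
time_s: 2.0
position: [0.5191, -0.0304, 0.2173]
tcp_rot: [[0.155, 0.988, -0.005], [0.988, -0.155, 0.01], [0.009, -0.007, -1.0]]
force: [1.3, -0.2, 0.3]
opening: 1.003
```

Run:
```python
from h import *
from rig import bot
go(bot.read_state(),[.531,.044,.22],-8.6)
```

```text
t 2.0 pos [ 0.5191 -0.0304  0.2173] yang -8.94 slide [75.4  0.2 -2. ] F [ 1.3 -0.2  0.3] M [-0.07 -0.14 -0.04] open 1.003 j6 -7.3
twist [-0.007 -0.009 -0.006]
```

{"name": "carry_out", "arguments": {"grip": [1, 1, 1, 1], "slide": [[35, 0, -5], [30, 0, -5], [9, 0, -5], [0, 0, 0]], "twist": [[0, -0.009, 0], [-0.007, 0, 0], [0, 0, 0], [0, 0, 0]]}}

```text
time_s: 2.4
position: [0.5321, 0.0515, 0.2318]
tcp_rot: [[0.146, 0.989, -0.001], [0.989, -0.146, 0.001], [0.001, -0.001, -1.0]]
force: [-0.7, -0.4, -0.1]
opening: 1.0
```

```bash
cat >> h.py <<'E'
def wrist(bot,name):
    s=bot.read_state();c=bot.capture("wrist")
    T=np.eye(4);T[:3,:3]=s["tcp_rot"];T[:3,3]=s["position"];T=T@c["T_tool_cam"]
    cv2.imwrite(f"pics/{name}.png",c["color"][:,:,::-1]);c["rotation"]=T[:3,:3];c["position"]=T[:3,3]
    np.savez(name+".npz",**c);return s,c
E
python3 - <<'E'
from h import *
from rig import bot
s,c=wrist(bot,"w1");go(s,[.531,.044,.053],-8.6);print(c["T_tool_cam"].round(3),c["fx"],[k for k in c])
P=cloud(c).reshape(-1,3)
m=(np.abs(P[:,2]-.115)<.004)&(np.hypot(P[:,0]-.526,P[:,1]-.042)<.03);q=P[m];print(m.sum(),q.mean(0),(q.min(0)+q.max(0))/2,q.min(0),q.max(0))
E
```

```text
t 2.4 pos [0.5321 0.0515 0.2318] yang -8.4 slide [ -7.7   0.2 178.8] F [-0.7 -0.4 -0.1] M [-0.04 -0.06  0.  ] open 1.0 j6 1.9
twist [-0.001 -0.001  0.003]
[[ 0.     0.966  0.26   0.071]
 [ 1.    -0.     0.     0.001]
 [ 0.     0.26  -0.966 -0.162]
 [ 0.     0.     0.     1.   ]] 312.35731639590455 ['color', 'depth', 'fx', 'fy', 'cx', 'cy', 'T_tool_cam', 'rotation', 'position']
487 [0.53060856 0.04373856 0.11483772] [0.53054095 0.04324314 0.11396877] [0.5189647  0.03172291 0.1110002 ] [0.5421172  0.05476338 0.11693733]
```

View pics/w1.png

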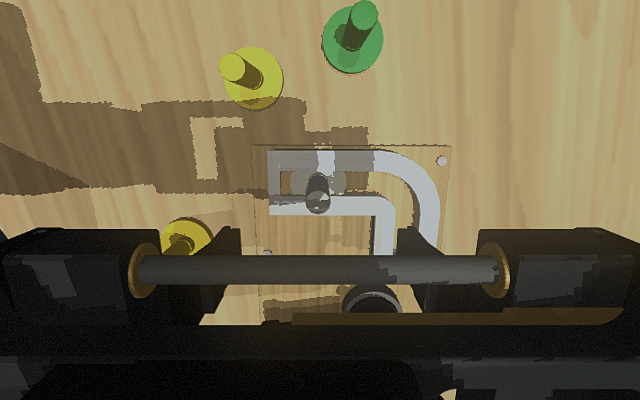

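Wrist view: the steel pin stands in the slot at about (318,195). The look-alikes are the yellow pins at (240,75) and (185,238) and the green one at (355,30). The grey pin in the slot is the one I want. Descending.

{"name": "carry_out", "arguments": {"grip": [1, 1, 1, 1, 1, 1, 1], "slide": [[-5, 0, 0], [-2.5, -1, 40], [0, 0, 40], [0, 0, 40], [0, 0, 30], [0, 0, 15], [0, 0, 0]], "twist": [[0, 0, 0], [0, 0, 0], [0, 0, 0], [0, 0, 0], [0, 0, 0], [0, 0, 0], [0, 0, 0]]}}

```text
time_s: 3.15
position: [0.5313, 0.0289, 0.062]
tcp_rot: [[0.162, 0.987, 0.003], [0.987, -0.162, -0.003], [-0.003, 0.003, -1.0]]
force: [-0.3, -0.7, -0.4]
opening: 1.001
```

Run:
```python
from h import *
from rig import bot
go(bot.read_state(),[.5306,.0437,.053],-8.6)
```

```text
t 3.15 pos [0.5313 0.0289 0.062 ] yang -9.3 slide [14.6 -3.1  9. ] F [-0.3 -0.7 -0.4] M [-0.05 -0.04  0.04] open 1.001 j6 0.7
twist [ 0.003  0.003 -0.012]
```

{"name": "carry_out", "arguments": {"grip": [1, 1, 1, 1], "slide": [[7, -2, 4], [5, -1, 3], [0, 0, 0], [0, 0, 0]], "twist": [[0, 0, 0], [0, 0, 0], [0, 0, 0], [0, 0, 0]]}}

```text
time_s: 3.55
position: [0.5318, 0.039, 0.0567]
tcp_rot: [[0.166, 0.986, 0.007], [0.986, -0.166, -0.004], [-0.003, 0.007, -1.0]]
force: [-0.2, -1.3, -0.4]
opening: 1.001
```

Run:
```python
from h import *
from rig import bot
go(bot.read_state(),[.5306,.0437,.053],-8.6)
```

```text
t 3.55 pos [0.5318 0.039  0.0567] yang -9.54 slide [ 4.5 -2.   3.7] F [-0.2 -1.3 -0.4] M [-0.05 -0.04  0.03] open 1.001 j6 2.1
twist [ 0.007  0.003 -0.016]
```

{"name": "carry_out", "arguments": {"grip": [1, 1, -1, -1, -1, -1, -1, -1], "slide": [[5, -2, 3], [0, 0, 0], [0, 0, 0], [0, 0, 0], [0, 0, 0], [0, 0, 0], [0, 0, 0], [0, 0, 0]], "twist": [[0.007, 0.003, -0.016], [0, 0, 0], [0, 0, 0], [0, 0, 0], [0, 0, 0], [0, 0, 0], [0, 0, 0], [0, 0, 0]]}}

```text
time_s: 4.35
position: [0.5319, 0.0451, 0.0554]
tcp_rot: [[0.147, 0.989, 0.004], [0.989, -0.147, -0.0], [0.0, 0.004, -1.0]]
force: [-0.5, -0.1, 0.8]
opening: 0.543
```

Run:
```python
from h import *
from rig import bot
s=bot.read_state();go(s,[.5306,.0437,.053],-8.6);print(w2b(*s["position"][:2]))
```

```text
t 4.35 pos [0.5319 0.0451 0.0554] yang -8.45 slide [-1.6 -1.1  2.4] F [-0.5 -0.1  0.8] M [-0.01 -0.1   0.  ] open 0.543 j6 1.3
twist [ 0.004 -0.     0.003]
[-0.10736854  0.08110522]
```

Fingers move slowly (about 0.07 per row); keep closing.

{"name": "carry_out", "arguments": {"grip": [-1, -1, -1, -1, -1, -1, -1], "slide": [[-1, 0, 1], [0, 0, 0], [0, 0, 0], [0, 0, 0], [0, 0, 0], [0, 0, 0], [0, 0, 0]], "twist": [[0, 0, 0], [0, 0, 0], [0, 0, 0], [0, 0, 0], [0, 0, 0], [0, 0, 0], [0, 0, 0]]}}

```text
time_s: 5.05
position: [0.5314, 0.044, 0.0543]
tcp_rot: [[0.147, 0.989, 0.003], [0.989, -0.147, -0.0], [0.0, 0.003, -1.0]]
force: [0.7, -0.2, -0.0]
opening: 0.27
```

Run:
```python
from h import *
from rig import bot
s=bot.read_state();go(s,[.5306,.0437,.053],-8.6);print(w2b(*s["position"][:2]))
```

```text
t 5.05 pos [0.5314 0.044  0.0543] yang -8.47 slide [-0.4 -0.8  1.3] F [ 0.7 -0.2 -0. ] M [-0.05  0.02 -0.01] open 0.27 j6 1.2
twist [ 0.003 -0.     0.002]
[-0.10769019  0.07990914]
```

{"name": "carry_out", "arguments": {"grip": [-1, -1, -1, -1, -1], "slide": [[0, 6, 0], [0, 8, 0], [0, 8, 0], [0, 8, 0], [0, 0, 0]], "twist": [[0, 0, 0], [0, 0, 0], [0, 0, 0], [0, 0, 0], [0, 0, 0]]}}

```text
time_s: 5.55
position: [0.5643, 0.0391, 0.0543]
tcp_rot: [[0.147, 0.989, 0.004], [0.989, -0.147, -0.0], [0.0, 0.004, -1.0]]
force: [1.1, 0.2, 0.1]
opening: 0.271
```

Run:
```python
from h import *
from rig import bot
s=bot.read_state();go(s,[*b2w(-.04,.08),.053],-8.6);print(w2b(*s["position"][:2]))
```

```text
t 5.55 pos [0.5643 0.0391 0.0543] yang -8.47 slide [-0.1 34.5  1.5] F [1.1 0.2 0.1] M [ 0.02 -0.16  0.01] open 0.271 j6 1.1
twist [ 0.004 -0.     0.002]
[-0.07447316  0.07999596]
```

{"name": "carry_out", "arguments": {"grip": [-1, -1, -1, -1, -1, -1], "slide": [[0, 8, 0], [0, 8, 0], [0, 8, 0], [0, 7, 0], [0, 0, 0], [0, 0, 0]], "twist": [[0, 0, 0], [0, 0, 0], [0, 0, 0], [0, 0, 0], [0, 0, 0], [0, 0, 0]]}}

```text
time_s: 6.15
position: [0.598, 0.034, 0.0543]
tcp_rot: [[0.147, 0.989, 0.003], [0.989, -0.147, -0.0], [0.0, 0.003, -1.0]]
force: [-1.8, 0.7, 2.4]
opening: 0.27
```

Run:
```python
from h import *
from rig import bot
s=bot.read_state();go(s,[*b2w(-.02,.0746),.053],-8.6);print(w2b(*s["position"][:2]))
```

```text
t 6.15 pos [0.598  0.034  0.0543] yang -8.48 slide [-5.5 20.4  1.3] F [-1.8  0.7  2.4] M [ 0.07  0.36 -0.  ] open 0.27 j6 1.0
twist [ 0.003 -0.     0.002]
[-0.0404328   0.08004612]
```

Now the bend, half at a time.

{"name": "carry_out", "arguments": {"grip": [-1, -1, -1, -1, -1, -1, -1], "slide": [[-0.3, 5, 0], [-1, 5, 0], [-1.7, 5, 0], [-2.3, 4.5, 0], [-3, 4, 0], [-3.2, 4, 0], [0, 0, 0]], "twist": [[0, 0, 0], [0, 0, 0], [0, 0, 0], [0, 0, 0], [0, 0, 0], [0, 0, 0], [0, 0, 0]]}}

```text
time_s: 6.85
position: [0.625, 0.0174, 0.0543]
tcp_rot: [[0.147, 0.989, 0.003], [0.989, -0.147, -0.0], [0.0, 0.003, -1.0]]
force: [0.2, -0.9, 0.2]
opening: 0.266
```

Run:
```python
from h import *
from rig import bot
s=bot.read_state();go(s,[*b2w(0,.04),.053],-8.6);b=w2b(*s["position"][:2]);print(b,np.hypot(*(b-[-.04,.04])),np.degrees(np.arctan2(b[0]+.04,b[1]-.04)))
```

```text
t 6.85 pos [0.625  0.0174 0.0543] yang -8.47 slide [-27.8  11.2   1.3] F [ 0.2 -0.9  0.2] M [-0.11 -0.12  0.01] open 0.266 j6 -0.2
twist [ 0.003 -0.     0.002]
[-0.01125068  0.06773908] 0.03994971616747685 46.02457415378842
```

{"name": "carry_out", "arguments": {"grip": [-1, -1, -1, -1, -1, -1, -1], "slide": [[-3.7, 3.2, 0], [-4.2, 2.6, 0], [-4.5, 2, 0], [-4.8, 1.4, 0], [-5, 0.8, 0], [-4, 0.2, 0], [0, 0, 0]], "twist": [[0, 0, 0], [0, 0, 0], [0, 0, 0], [0, 0, 0], [0, 0, 0], [0, 0, 0], [0, 0, 0]]}}

```text
time_s: 7.55
position: [0.6317, -0.0127, 0.0543]
tcp_rot: [[0.148, 0.989, 0.003], [0.989, -0.148, 0.0], [0.001, 0.002, -1.0]]
force: [0.5, 0.8, 0.6]
opening: 0.271
```

Run:
```python
from h import *
from rig import bot
s=bot.read_state();go(s,[*b2w(0,0),.053],-8.6);b=w2b(*s["position"][:2]);print(b,np.hypot(*(b-[-.04,.04])),np.degrees(np.arctan2(b[0]+.04,b[1]-.04)))
```

```text
t 7.55 pos [ 0.6317 -0.0127  0.0543] yang -8.51 slide [-39.    0.    1.3] F [0.5 0.8 0.6] M [-0.07 -0.02 -0.02] open 0.271 j6 -2.8
twist [ 0.002 -0.001  0.002]
[-9.86600892e-05  3.89731256e-02] 0.03991455120245005 91.4742007376285
```

{"name": "carry_out", "arguments": {"grip": [-1, -1, -1, -1, -1, -1, -1], "slide": [[-6, 0, 0], [-6, 0, 0], [-6, 0, 0], [-6, 0, 0], [-5, 0, 0], [-4, 0, 0], [0, 0, 0]], "twist": [[0, 0, 0], [0, 0, 0], [0, 0, 0], [0, 0, 0], [0, 0, 0], [0, 0, 0], [0, 0, 0]]}}

```text
time_s: 8.25
position: [0.6261, -0.0485, 0.0543]
tcp_rot: [[0.148, 0.989, 0.002], [0.989, -0.148, 0.0], [0.0, 0.002, -1.0]]
force: [-0.6, -0.1, -0.5]
opening: 0.267
```

Run:
```python
from h import *
from rig import bot
s=bot.read_state();go(s,[*b2w(0,0),.053],-8.6);print(w2b(*s["position"][:2]))
```

```text
t 8.25 pos [ 0.6261 -0.0485  0.0543] yang -8.53 slide [-2.7  0.2  1.3] F [-0.6 -0.1 -0.5] M [ 0.   -0.01 -0.03] open 0.267 j6 -6.1
twist [ 0.002 -0.     0.001]
[-0.00018803  0.00269728]
```

Push on gently until the end stop is felt.

{"name": "carry_out", "arguments": {"grip": [-1, -1, -1], "slide": [[-2.5, 0, 0], [-2.5, 0, 0], [-2.5, 0, 0]], "twist": [[0, 0, 0], [0, 0, 0], [0, 0, 0]]}}

```text
time_s: 8.55
position: [0.6255, -0.0525, 0.0546]
tcp_rot: [[0.151, 0.989, 0.004], [0.988, -0.151, 0.007], [0.007, 0.003, -1.0]]
force: [2.7, 9.6, 1.6]
opening: 0.271
```

Run:
```python
from h import *
from rig import bot
s=bot.read_state();go(s,[*b2w(0,0),.053],-8.6);print(w2b(*s["position"][:2]))
```

```text
t 8.55 pos [ 0.6255 -0.0525  0.0546] yang -8.69 slide [1.4 0.2 1.6] F [2.7 9.6 1.6] M [ 1.71 -0.39  0.02] open 0.271 j6 -6.9
twist [ 0.003 -0.007 -0.002]
[-0.00022074 -0.00137325]
```

{"name": "carry_out", "arguments": {"grip": [-1, 1, 1, 1, 1, 1, 1, 1, 1, 1], "slide": [[0.5, 0, 0], [0, 0, 0], [0, 0, 0], [0, 0, 0], [0, 0, 0], [0, 0, 0], [0, 0, -20], [0, 0, -40], [0, 0, -40], [0, 0, -40]], "twist": [[0, 0, 0], [0, 0, 0], [0, 0, 0], [0, 0, 0], [0, 0, 0], [0, 0, 0], [0, 0, 0], [0, 0, 0], [0, 0, 0], [0, 0, 0]]}}

```text
time_s: 9.55
position: [0.6201, -0.0529, 0.1906]
tcp_rot: [[0.15, 0.989, -0.014], [0.989, -0.15, 0.009], [0.007, -0.015, -1.0]]
force: [0.3, -0.4, 0.2]
opening: 0.967
```

Run:
```python
from h import *
from rig import bot
go(bot.read_state(),[.5753,-.1447,.235],45)
c=bot.capture("top");np.savez("top1.npz",**c);cv2.imwrite("pics/top1.png",c["color"][:,:,::-1])
s,c2=wrist(bot,"w2")
for cc in (c,c2):
    P=cloud(cc).reshape(-1,3);m=(np.abs(P[:,2]-.115)<.005)&(np.hypot(P[:,0]-P0[0],P[:,1]-P0[1])<.03);q=P[m]
    if m.sum(): print(m.sum(),q.mean(0),w2b(*q.mean(0)[:2]))
```

```text
t 9.55 pos [ 0.6201 -0.0529  0.1906] yang -8.63 slide [-97.2 -31.2 -44.7] F [ 0.3 -0.4  0.2] M [-0.04 -0.15 -0.03] open 0.967 j6 -6.8
twist [-0.01  -0.014 -0.936]
633 [ 0.62612648 -0.05179415  0.11468975] [ 0.00030814 -0.00054108]
```

View pics/w2.png

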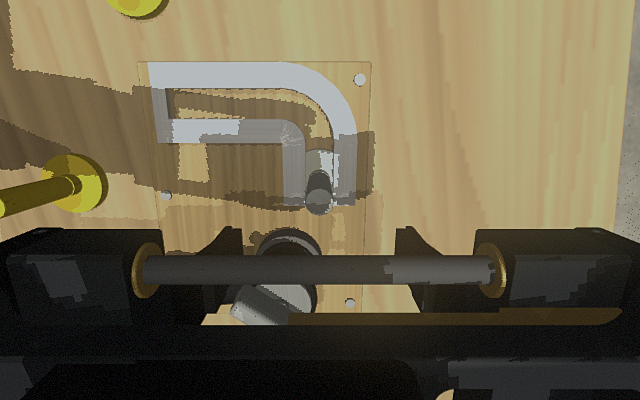

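{"name": "carry_out", "arguments": {"grip": [1, 1, 1, 1, 1, 1, 1, 1, 1, 1, 1], "slide": [[0, 0, -40], [-40, -13, -5], [-40, -13, 0], [-13, -4, 0], [0, 0, 0], [0, 0, 0], [0, 0, 0], [0, 0, 0], [0, 0, 0], [0, 0, 0], [0, 0, 0]], "twist": [[-0.01, -0.014, 0], [0, 0, 0], [0, 0, 0], [0, 0, -0.14], [0, 0, -0.14], [0, 0, -0.14], [0, 0, -0.14], [0, 0, -0.14], [0, 0, -0.14], [0, 0, -0.08], [0, 0, 0]]}}

```text
time_s: 10.75
position: [0.5761, -0.1452, 0.2376]
tcp_rot: [[-0.722, 0.692, 0.002], [0.692, 0.722, -0.01], [-0.008, -0.005, -1.0]]
force: [0.0, 0.3, 0.7]
opening: 0.999
```

Run:
```python
from h import *
from rig import bot
go(bot.read_state(),[.5753,-.1447,.235],45)
s,c=wrist(bot,"w3")
P=cloud(c).reshape(-1,3);m=(P[:,2]>.143)&(P[:,2]<.152)&(np.hypot(P[:,0]-.5753,P[:,1]+.1447)<.06);q=P[m]
if len(q)>5:
    print(m.sum(),q.mean(0),cv2.minAreaRect((q[:,:2]*1000).astype(np.float32)))
    C=np.cov(q[:,:2].T);w,V=np.linalg.eigh(C);print(np.degrees(np.arctan2(*V[::-1,1])))
```

```text
t 10.75 pos [ 0.5761 -0.1452  0.2376] yang 46.22 slide [ 0.9 -0.2  2.6] F [0.  0.3 0.7] M [ 0.03 -0.09 -0.01] open 0.999 j6 -70.7
twist [-0.005  0.008  0.021]
1513 [ 0.57375567 -0.14403734  0.1473276 ] ((575.3228759765625, -145.61351013183594), (16.01674461364746, 78.68189239501953), 45.00049591064453)
135.01298843332245
```

View pics/w3.png

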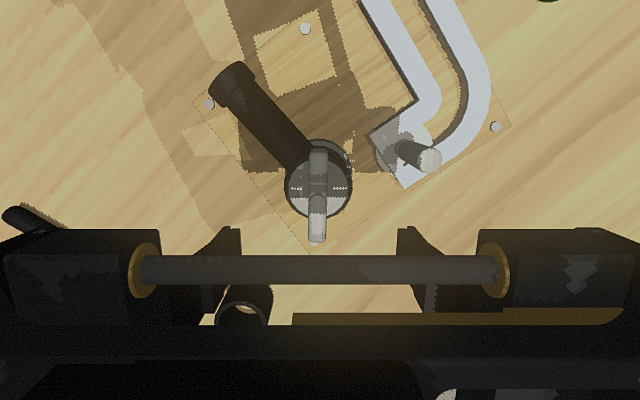

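{"name": "carry_out", "arguments": {"grip": [1, 1, 1, 1, 1], "slide": [[1, 0, 25], [0, 0, 25], [0, 0, 20], [0, 0, 10], [0, 0, 0]], "twist": [[-0.005, 0.008, 0.02], [0, 0, 0], [0, 0, 0], [0, 0, 0], [0, 0, 0]]}}

```text
time_s: 11.3
position: [0.5759, -0.145, 0.1548]
tcp_rot: [[-0.7, 0.714, 0.001], [0.714, 0.7, -0.001], [-0.001, 0.0, -1.0]]
force: [-0.5, 0.9, -0.3]
opening: 0.998
```

Run:
```python
from h import *
from rig import bot
go(bot.read_state(),[.5753,-.1450,.117],45)
```

```text
t 11.3 pos [ 0.5759 -0.145   0.1548] yang 44.45 slide [ 0.4 -0.4 37.8] F [-0.5  0.9 -0.3] M [ 0.05 -0.15 -0.02] open 0.998 j6 -69.3
twist [ 0.     0.001 -0.01 ]
```

{"name": "carry_out", "arguments": {"grip": [1, 1, 1, 1, -1, -1, -1, -1, -1, -1, -1, -1], "slide": [[0, 0, 15], [0, 0, 14], [0, 0, 6], [0, 0, 0], [0, 0, 0], [0, 0, 0], [0, 0, 0], [0, 0, 0], [0, 0, 0], [0, 0, 0], [0, 0, 0], [0, 0, 0]], "twist": [[0, 0, -0.01], [0, 0, 0], [0, 0, 0], [0, 0, 0], [0, 0, 0], [0, 0, 0], [0, 0, 0], [0, 0, 0], [0, 0, 0], [0, 0, 0], [0, 0, 0], [0, 0, 0]]}}

```text
time_s: 12.5
position: [0.5806, -0.1469, 0.1256]
tcp_rot: [[-0.705, 0.709, 0.013], [0.709, 0.706, -0.006], [-0.013, 0.005, -1.0]]
force: [0.1, -1.1, 0.3]
opening: 0.355
```

Run:
```python
from h import *
from rig import bot
go(bot.read_state(),[.5753,-.1450,.117],45)
```

```text
t 12.5 pos [ 0.5806 -0.1469  0.1256] yang 44.88 slide [ 5.2 -2.4  8.5] F [ 0.1 -1.1  0.3] M [ 0.07 -0.16  0.02] open 0.355 j6 -69.7
twist [ 0.005  0.013 -0.002]
```

{"name": "carry_out", "arguments": {"grip": [0, 0, 0, 0, 0], "slide": [[3, -1, 4], [2, -1, 3], [0, 0, 0], [0, 0, 0], [0, 0, 0]], "twist": [[0.005, 0.013, 0], [0, 0, 0], [0, 0, 0], [0, 0, 0], [0, 0, 0]]}}

```text
time_s: 13.0
position: [0.5748, -0.1444, 0.1174]
tcp_rot: [[-0.706, 0.709, -0.002], [0.709, 0.706, 0.001], [0.002, -0.001, -1.0]]
force: [-0.5, -0.5, 1.3]
opening: 0.5
```

Run:
```python
from h import *
from rig import bot
go(bot.read_state(),[.5753,-.1450,.117],45)
```

```text
t 13.0 pos [ 0.5748 -0.1444  0.1174] yang 44.88 slide [-0.7 -0.1  0.4] F [-0.5 -0.5  1.3] M [ 0.03 -0.1  -0.05] open 0.5 j6 -69.7
twist [-0.001 -0.002 -0.002]
```

{"name": "carry_out", "arguments": {"grip": [-1, -1, -1, -1, -1, -1, -1, -1, -1], "slide": [[-0.7, 0, 0], [0, 0, 0], [0, 0, 0], [0, 0, 0], [0, 0, 0], [0, 0, 0], [0, 0, 0], [0, 0, 0], [0, 0, 0]], "twist": [[0, 0, 0], [0, 0, 0], [0, 0, 0], [0, 0, 0], [0, 0, 0], [0, 0, 0], [0, 0, 0], [0, 0, 0], [0, 0, 0]]}}

```text
time_s: 13.9
position: [0.5748, -0.1459, 0.1176]
tcp_rot: [[-0.706, 0.709, -0.003], [0.709, 0.706, -0.0], [0.002, -0.003, -1.0]]
force: [-1.3, -1.6, 0.1]
opening: 0.177
```

Run:
```python
from h import *
from rig import bot
go(bot.read_state(),[.5753,-.1450,.117],45)
```

```text
t 13.9 pos [ 0.5748 -0.1459  0.1176] yang 44.88 slide [0.3 1.  0.6] F [-1.3 -1.6  0.1] M [-0.08 -0.03  0.02] open 0.177 j6 -69.8
twist [-0.003 -0.002 -0.002]
```

{"name": "carry_out", "arguments": {"grip": [-1, -1, -1, -1, -1], "slide": [[0, 0, 0], [0, 0, 0], [0, 0, 0], [0, 0, 0], [0, 0, 0]], "twist": [[0, 0, 0.06], [0, 0, 0.1], [0, 0, 0.1], [0, 0, 0.1], [0, 0, 0.05]]}}

```text
time_s: 14.4
position: [0.5749, -0.1459, 0.1176]
tcp_rot: [[-0.35, 0.937, -0.003], [0.937, 0.35, -0.001], [0.001, -0.003, -1.0]]
force: [-1.7, -0.9, 0.6]
opening: 0.182
```

Run:
```python
from h import *
from rig import bot
go(bot.read_state(),[.5753,-.1455,.1175],45)
```

```text
t 14.4 pos [ 0.5749 -0.1459  0.1176] yang 20.47 slide [0.2 0.5 0.1] F [-1.7 -0.9  0.6] M [-0.06 -0.08  0.02] open 0.182 j6 -45.3
twist [-0.003 -0.001 -0.428]
```

{"name": "carry_out", "arguments": {"grip": [-1, -1, -1, -1, -1, -1, -1, -1, -1, -1], "slide": [[0, 0, 0], [0, 0, 0], [0, 0, 0], [0, 0, 0], [0, 0, 0], [0, 0, 0], [0, 0, 0], [0, 0, 0], [0, 0, 0], [0, 0, 0]], "twist": [[0, 0, 0.1], [0, 0, 0.1], [0, 0, 0.1], [0, 0, 0.1], [0, 0, 0.1], [0, 0, 0.1], [0, 0, 0.1], [0, 0, 0.1], [0, 0, 0.1], [0, 0, 0.06]]}}

```text
time_s: 15.4
position: [0.5749, -0.1459, 0.1176]
tcp_rot: [[0.6, 0.8, -0.003], [0.8, -0.6, -0.001], [-0.002, -0.002, -1.0]]
force: [-1.8, -1.0, -1.1]
opening: 0.181
```

Run:
```python
from h import *
from rig import bot
go(bot.read_state(),[.5753,-.1455,.1175],45)
```

```text
t 15.4 pos [ 0.5749 -0.1459  0.1176] yang -36.89 slide [0.5 0.  0.1] F [-1.8 -1.  -1.1] M [-0.02 -0.08  0.03] open 0.181 j6 12.0
twist [-0.003  0.    -1.429]
```

{"name": "carry_out", "arguments": {"grip": [-1, -1, -1, -1, -1, -1, -1, -1, -1, -1], "slide": [[0, 0, 0], [0, 0, 0], [0, 0, 0], [0, 0, 0], [0, 0, 0], [0, 0, 0], [0, 0, 0], [0, 0, 0], [0, 0, 0], [0, 0, 0]], "twist": [[0, 0, 0.04], [0, 0, 0.04], [0, 0, 0.04], [0, 0, 0.04], [0, 0, 0.04], [0, 0, 0.04], [0, 0, 0.04], [0, 0, 0.05], [0, 0, 0.05], [0, 0, 0.05]]}}

```text
time_s: 16.4
position: [0.575, -0.146, 0.1176]
tcp_rot: [[0.887, 0.463, -0.003], [0.463, -0.887, -0.001], [-0.003, -0.0, -1.0]]
force: [-0.7, -1.2, 0.8]
opening: 0.18
```

Run:
```python
from h import *
from rig import bot
go(bot.read_state(),[.5753,-.1455,.1175],45)
c=bot.capture("top");cv2.imwrite("pics/top2.png",cv2.resize(c["color"][140:290,230:430],None,fx=4,fy=4)[:,:,::-1])
c=bot.capture("scene");cv2.imwrite("pics/scene2.png",cv2.resize(c["color"][120:280,220:420],None,fx=3.75,fy=3.75)[:,:,::-1])
```

```text
t 16.4 pos [ 0.575  -0.146   0.1176] yang -62.45 slide [ 0.5 -0.3  0.1] F [-0.7 -1.2  0.8] M [-0.04 -0.03  0.25] open 0.18 j6 37.6
twist [-0.003  0.002 -1.875]
```

View pics/scene2.png

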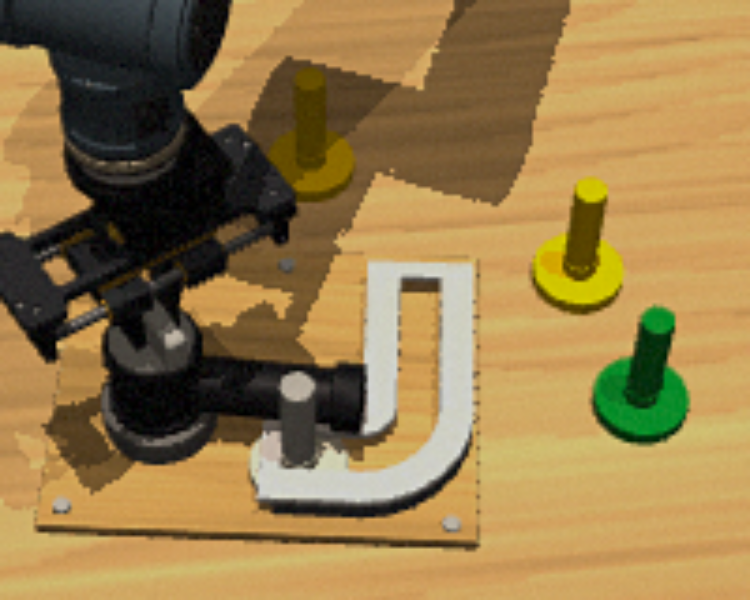

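The scene crop shows the branch resting against the pin near (300,400). The moment is now 0.25 N m, so the nut is turning relative to the tee.

{"name": "carry_out", "arguments": {"grip": [-1, -1, -1, -1, -1, -1, -1, -1, -1, -1, -1, -1], "slide": [[0, 0, 0], [0, 0, 0], [0, 0, 0], [0, 0, 0], [0, 0, 0], [0, 0, 0], [0, 0, 0], [0, 0, 0], [0, 0, 0], [0, 0, 0], [0, 0, 0], [0, 0, 0]], "twist": [[0, 0, 0.08], [0, 0, 0.08], [0, 0, 0.08], [0, 0, 0.08], [0, 0, 0.08], [0, 0, 0.08], [0, 0, 0.08], [0, 0, 0.08], [0, 0, 0.08], [0, 0, 0.08], [0, 0, 0.08], [0, 0, 0.08]]}}

```text
time_s: 17.7
position: [0.5749, -0.146, 0.1176]
tcp_rot: [[0.882, -0.472, -0.003], [-0.472, -0.882, -0.003], [-0.001, 0.004, -1.0]]
force: [-1.2, -1.0, 0.0]
opening: 0.182
```

Run:
```python
from h import *
from rig import bot
go(bot.read_state(),[.5753,-.1455,.1175],45)
```

```text
t 17.7 pos [ 0.5749 -0.146   0.1176] yang -118.15 slide [ 0.1 -0.6  0.1] F [-1.2 -1.   0. ] M [ 0.13 -0.08  0.28] open 0.182 j6 93.4
twist [-1.000e-03  6.000e-03 -2.847e+00]
```

{"name": "carry_out", "arguments": {"grip": [-1, -1, -1, -1, -1, -1, -1, -1], "slide": [[0, 0, 0], [0, 0, 0], [0, 0, 0], [0, 0, 0], [0, 0, 0], [0, 0, 0], [0, 0, 0], [0, 0, 0]], "twist": [[0, 0, 0.06], [0, 0, 0.06], [0, 0, 0.06], [0, 0, 0.06], [0, 0, 0.06], [0, 0, 0.06], [0, 0, 0.06], [0, 0, 0.06]]}}

```text
time_s: 18.5
position: [0.5749, -0.1461, 0.1176]
tcp_rot: [[0.561, -0.828, -0.002], [-0.828, -0.561, -0.004], [0.002, 0.004, -1.0]]
force: [-1.1, -1.5, -0.4]
opening: 0.183
```

Run:
```python
from h import *
from rig import bot
go(bot.read_state(),[.5753,-.1455,.1175],45)
```

```text
t 18.5 pos [ 0.5749 -0.1461  0.1176] yang -145.89 slide [-0.3 -0.6  0.1] F [-1.1 -1.5 -0.4] M [ 0.07 -0.01  0.31] open 0.183 j6 121.2
twist [-2.000e-03 -6.000e-03  2.952e+00]
```

{"name": "carry_out", "arguments": {"grip": [-1, -1, -1, -1, -1, -1], "slide": [[0, 0, 0], [0, 0, 0], [0, 0, 0], [0, 0, 0], [0, 0, 0], [0, 0, 0]], "twist": [[0, 0, 0.04], [0, 0, 0.04], [0, 0, 0.04], [0, 0, 0.04], [0, 0, 0.04], [0, 0, 0.04]]}}

```text
time_s: 19.1
position: [0.5749, -0.1461, 0.1176]
tcp_rot: [[0.35, -0.937, -0.002], [-0.937, -0.35, -0.005], [0.004, 0.004, -1.0]]
force: [-1.2, -0.5, -0.3]
opening: 0.183
```

Run:
```python
from h import *
from rig import bot
go(bot.read_state(),[.5753,-.1455,.1175],45)
```

```text
t 19.1 pos [ 0.5749 -0.1461  0.1176] yang -159.52 slide [-0.5 -0.6  0.1] F [-1.2 -0.5 -0.3] M [ 0.14 -0.07  0.27] open 0.183 j6 134.9
twist [-0.004 -0.006  2.714]
```

{"name": "carry_out", "arguments": {"grip": [-1, -1, -1, -1, -1, -1], "slide": [[0, 0, 0], [0, 0, 0], [0, 0, 0], [0, 0, 0], [0, 0, 0], [0, 0, 0]], "twist": [[0, 0, 0.04], [0, 0, 0.04], [0, 0, 0.04], [0, 0, 0.04], [0, 0, 0.04], [0, 0, 0.04]]}}

```text
time_s: 19.7
position: [0.5744, -0.145, 0.1177]
tcp_rot: [[0.133, -0.991, -0.005], [-0.991, -0.133, -0.007], [0.006, 0.006, -1.0]]
force: [-0.5, -0.3, 1.5]
opening: 0.21
```

Run:
```python
from h import *
from rig import bot
go(bot.read_state(),[.5753,-.1455,.1175],45)
```

```text
t 19.7 pos [ 0.5744 -0.145   0.1177] yang -172.34 slide [ 0.6 -0.8  0.2] F [-0.5 -0.3  1.5] M [0.27 0.07 0.94] open 0.21 j6 148.0
twist [-0.006 -0.01   2.49 ]
```

{"name": "carry_out", "arguments": {"grip": [-1, -1, -1], "slide": [[0, 0, 0], [0, 0, 0], [0, 0, 0]], "twist": [[0, 0, 0.02], [0, 0, 0.01], [0, 0, 0]]}}

```text
time_s: 20.0
position: [0.5744, -0.1449, 0.1177]
tcp_rot: [[0.112, -0.994, -0.006], [-0.994, -0.112, -0.009], [0.008, 0.007, -1.0]]
force: [-0.8, -1.4, -0.1]
opening: 0.213
```

Run:
```python
from h import *
from rig import bot
go(bot.read_state(),[.5753,-.1455,.1175],45)
c=bot.capture("scene");cv2.imwrite("pics/scene3.png",cv2.resize(c["color"][120:280,220:420],None,fx=3.75,fy=3.75)[:,:,::-1])
```

```text
t 20.0 pos [ 0.5744 -0.1449  0.1177] yang -173.55 slide [ 0.7 -0.9  0.2] F [-0.8 -1.4 -0.1] M [0.17 0.15 1.01] open 0.213 j6 149.4
twist [-0.007 -0.012  2.469]
```

View pics/scene3.png

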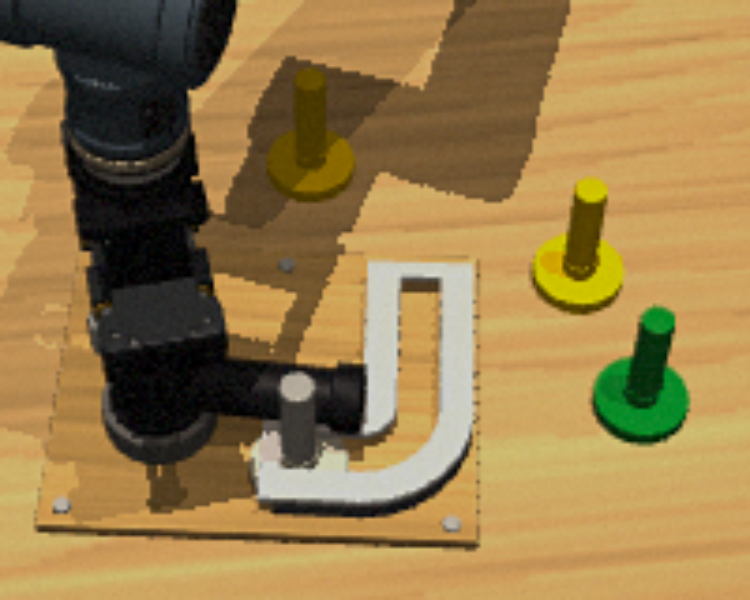

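{"name": "carry_out", "arguments": {"grip": [-1, 1, 1, 1, 1, 1, 1, 1, 1, 1, 1, 1], "slide": [[0, 0, 0], [0, 0, 0], [0, 0, 0], [0, 0, 0], [0, 0, 0], [0, 0, 0], [0, 0, -15], [0, 0, -30], [0, 0, -40], [0, 0, -40], [0, 0, -20], [0, 0, 0]], "twist": [[0, 0, -0.06], [0, 0, 0], [0, 0, 0], [0, 0, 0], [0, 0, 0], [0, 0, 0], [0, 0, 0], [0, 0, 0], [0, 0, 0], [0, 0, 0], [0, 0, 0], [0, 0, 0]]}}

```text
time_s: 21.25
position: [0.5751, -0.1431, 0.2663]
tcp_rot: [[0.157, -0.988, -0.006], [-0.988, -0.157, -0.002], [0.001, 0.007, -1.0]]
force: [1.3, 0.3, 0.0]
opening: 0.994
```

Run:
```python
from h import *
from rig import bot
s,c=wrist(bot,"w4");go(s,[.5753,-.1455,.1175])
s2=bot.capture("scene");t=bot.capture("top")
cv2.imwrite("pics/scene4.png",s2["color"][:,:,::-1]);cv2.imwrite("pics/top4.png",t["color"][:,:,::-1])
for cc in (c,s2):
    P=cloud(cc).reshape(-1,3);m=(P[:,2]>.142)&(P[:,2]<.153)&(np.hypot(P[:,0]-.5753,P[:,1]+.1447)<.06);q=P[m]
    if len(q)>5: print("wing",m.sum(),cv2.minAreaRect((q[:,:2]*1000).astype(np.float32)))
    m=(np.abs(P[:,2]-.115)<.005)&(np.hypot(P[:,0]-P0[0],P[:,1]-P0[1])<.03);q=P[m]
    if m.sum(): print("pin",m.sum(),w2b(*q.mean(0)[:2]))
```

```text
t 21.25 pos [ 0.5751 -0.1431  0.2663] yang -170.97 slide [  2.2  -0.8 148.8] F [1.3 0.3 0. ] M [ 0.09 -0.05  0.01] open 0.994 j6 146.4
wing 1274 ((575.4048461914062, -146.20135498046875), (15.932353019714355, 79.24470520019531), 18.35137939453125)
pin 155 [ 0.00465811 -0.00860874]
wing 193 ((577.381103515625, -145.1522674560547), (18.33296775817871, 79.91129302978516), 16.731706619262695)
pin 72 [ 0.00542962 -0.00098391]
```

View pics/w4.png

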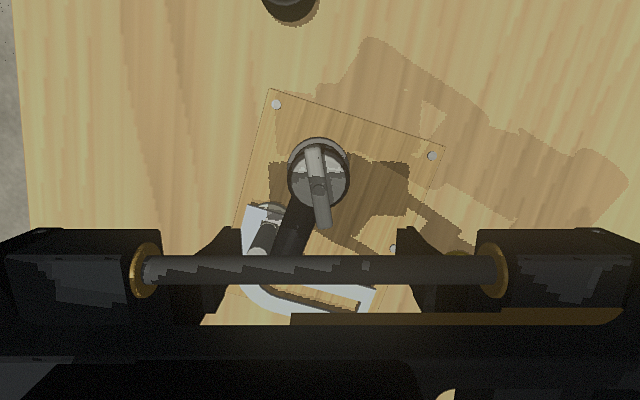

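View pics/scene4.png

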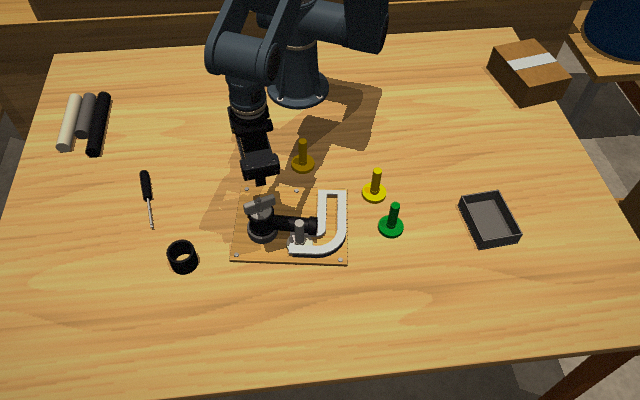

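{"name": "carry_out", "arguments": {"grip": [1, 1, 1, 1, 1], "slide": [[-40, 0, 0], [-40, 0, 0], [-40, 0, 0], [-30, 0, 0], [0, 0, 0]], "twist": [[0, 0, 0], [0, 0, 0], [0, 0, 0], [0, 0, 0], [0, 0, 0]]}}

```text
time_s: 21.9
position: [0.5426, 0.0103, 0.2508]
tcp_rot: [[0.151, -0.988, -0.035], [-0.988, -0.151, 0.007], [-0.012, 0.034, -0.999]]
force: [-0.1, 0.7, 0.2]
opening: 0.996
```

Run:
```python
from h import *
from rig import bot
s,c=wrist(bot,"w5");go(s,[.5753,-.1455,.1175])
P=cloud(c).reshape(-1,3);m=(P[:,2]>.142)&(P[:,2]<.153)&(np.hypot(P[:,0]-.5753,P[:,1]+.1447)<.06);q=P[m]
if len(q)>5: print("wing",m.sum(),cv2.minAreaRect((q[:,:2]*1000).astype(np.float32)))
for z in (.1135,.09,.05):
    m=(np.abs(P[:,2]-z)<.004)&(np.hypot(P[:,0]-P0[0],P[:,1]-P0[1])<.02);q=P[m]
    if m.sum(): print("pin",z,m.sum(),w2b(*q.mean(0)[:2]),q.min(0),q.max(0))
```

```text
t 21.9 pos [0.5426 0.0103 0.2508] yang -171.3 slide [160.6 -13.3 130.9] F [-0.1  0.7  0.2] M [ 0.17 -0.07 -0.03] open 0.996 j6 160.6
wing 993 ((568.011962890625, -123.77544403076172), (16.048748016357422, 34.01653289794922), 18.29231071472168)
pin 0.1135 562 [ 0.00259853 -0.0019117 ] [ 0.61705984 -0.06485232  0.10954367] [ 0.64052946 -0.0419615   0.11674594]
pin 0.09 36 [-0.00585468 -0.00397041] [ 0.61705594 -0.0650316   0.08617912] [ 0.62699722 -0.04258968  0.09385723]
pin 0.05 12 [-0.0038435 -0.0071379] [ 0.61755419 -0.06481771  0.04762439] [ 0.62611752 -0.04245548  0.05397563]
```

View pics/w5.png

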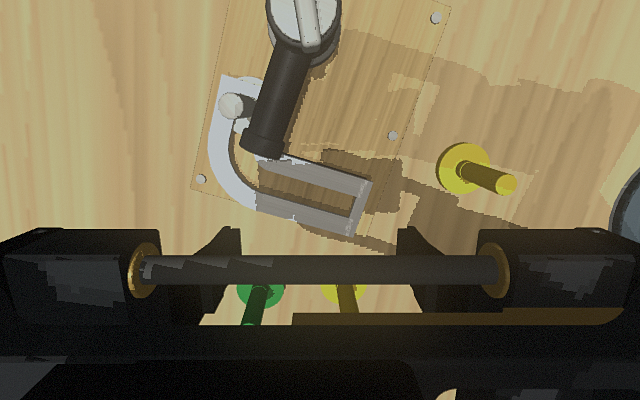

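The pin is at about (230,105), 3 mm from the slot end and upright. The branch leans on it, and the arm is clear at 0.25 m. Handing in.

Run:
```python
from rig import bot
print(bot.hand_in());s=bot.read_state();print(s["time_s"],s["force"].round(1))
```

```text
the job is handed in; nothing more can be done
None
the job is handed in; nothing more can be done
```

The wing nut is tightened against its firm stop and the stop pin is fully home. I handed the job in at about 22 s of the 72 s allowed; the hand-in reports no verdict.

**What I did**
- **Pin:** I gripped the steel pin and slid it along the slot and round the bend. At the end it pushed back with about 10 N, so I let go there.
- **Nut:** I gripped the wing nut across its thickness and turned it clockwise. The tee swung until its branch met the pin, then the nut turned at a drag of 0.25–0.31 N m. Finally it stopped dead, with the moment rising to 1.0 N m, and I let go.

**Last checks**
- **Nut:** The bar turned about 207° in all by the camera, while the gripper turned about 218°. The roughly 11° difference is the bar yawing in the pads once it hit the stop. I did not measure the nut's joint value directly; the stop is judged from the moment.
- **Pin:** It stands upright about 3 mm from the slot end in the wrist camera. Two earlier readings gave about 5.5 mm (scene camera) and about 10 mm (wrist camera, partly hidden by the gripper). All are within the 15 mm limit.
- **Surroundings:** The screwdriver, coupling and tray look unmoved in the last scene picture, by eye only. The open gripper stands clear of everything at 0.25 m.

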